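Clamp a jar and unscrew its cap

ROBOT

A 6-joint arm with a two-finger parallel gripper is mounted at the origin on a cart in front of the work surface, level with it; the furniture and walls round the work are solid. World frame = base frame: x ahead of the robot, y to its left, z up, the work surface at z = 0. Lengths are in m, angles in rad, forces in N, time in s.
With the tool pointing down it reaches from about 0.275 to 0.75 m from the base axis. Payload 10.2 kg.
Tool frame: the origin (TCP) lies at the very end of the fingers, on their centre line; the grasp point (between the pads) lies 19 mm behind it; z points along the fingers, y is the line along which they close (so a half turn about z gives the same grasp; the last joint's range is limited). The gripper opens to 85 mm and grips with 20 to 120 N. Pads are 22 mm wide; open, the fingers measure 114 mm over their backs; the gripper's body (76 mm by 85 mm) begins 54 mm behind the grasp point. The pads swing forward as they close: fully open they stand 13 mm farther back than shut.
Start: joints at [0.936, 0.313, 1.498, -0, 1.331, -0.223], TCP at [0.21, 0.481, 0.231] pointing down, gripper open.
Joint ranges: [-2.94, 2.94], [-0.97, 2.17], [0.19, 2.56], [-1.23, 4.37], [0.02, 3.11], [-2.88, 2.88]. Speed limits (rad/s): [2.39, 2.39, 3.01, 3.14, 3.14, 3.14].

INTERFACE

Orientations are given as a 3x3 rotation matrix whose columns are the frame's x, y, z axes.
In Python, from bench import bot, vision gives the robot as it stands. The module is installed in compiled form; this text tells all that it offers.
- The arm moves only by the shell command python3 -m pendant 'ROWS' [FORCE]. ROWS is JSON, a list of rows, each a list of 3 entries, a list of its own where there are three numbers: the gripper's target within -1 to 1 (shut at 1, half-way at 0, fully open at -1), then the shift along the tool's x, y, z in mm, then the turn, a rotation vector about the tool's x, y, z in rad. In form: [[jaw, [tx, ty, tz], [ax, ay, az]], ...]. A call has 1 to 20 rows; each row is the pose to reach, as a shift and turn from the pose commanded when the call began, along the tool's axes at that moment; what a row does not reach only later rows make up. A row lasts 1/10 s, in which the tool goes at most 50 mm and 8.59 degrees, less where a joint would pass 70% of its speed; a pose out of reach is approached as far as the arm can. A call with a gripper value outside its range is refused whole. The fingers move at their own pace and stop on an object; FORCE is the grip in N (left out, the last holds). Time passes only in rows, so rows that repeat a pose let the fingers close. It gives the time, the measured TCP pose, the force, the opening and the grip force at its end, in the units of the state.
- bot.get_obs(): the state, without advancing time (a new reading comes with each control period).
- vision.capture(name): name is "side" or "top"; returns a dict with "image" (384x512x3 uint8, red, green, blue), "K" (3x3 intrinsics, pixels), "extrinsics" (4x4, takes a point from camera to world coordinates). Camera axes: x right, y down, z forward; pixel columns grow to the right and rows downward; lengths in m; the calibration is good to about 2 mm. A picture is of the moment at which its call begins. There is no depth.
- bot.sign_off(): hands the job in; it is judged then, once.
The state is a dict: "time": time; "qpos": joint angles; "qvel": joint speeds; "tau": joint torques, N m; "position": TCP position; "orientation": TCP orientation; "contact_force": force on the tool from outside, world axes, zero at the start; "torque": the same for the moment, N m; "width": finger opening in m; "grasp_force": force on a finger pad.
Only numpy, scipy, OpenCV 4.12 (cv2) and the standard library are available. Lean on these libraries where they do the work, as an engineer would, in place of code of your own. Each camera call takes 0.05 s, during which the arm holds its last target. There are 200 camera calls.

TASK

The white jar stands loose in the wooden jar clamp: turn the clamp's wing knob clockwise, a little at a time, until the pointer stands on the black mark, so that the jar is braced. Then unscrew the jar's metal cap anticlockwise until its thread lets go and finish while still holding the cap level and straight above the jar's mouth, one to four centimetres clear of it. The jar must stay standing in the clamp without turning along with the cap, the pointer stays on the mark, and the other things round about stay where they are.

Things in the scene. Friction and masses are not known exactly. Their poses are not given: they have to be found in the camera images.
- clamp: Fixed jar clamp: beech board 130 (x) x 310 (y) x 14 mm, yaw up to 0.4 rad. Origin under its centre, z up. Along its y axis: wing knob at y = -75 mm, in the middle a metal carriage with a sprung rubber jaw pad, the jar at y = +75 mm, then a fixed wooden V block (top 50 mm above the worktop). Turning the knob moves the carriage to +y, pressing the jar into the V.
- knob (a joint): Knob angle about its upright axis, 0 to 2.6 rad, growing CLOCKWISE seen from above; carriage and pointer move 10 mm per rad. At 0 the wing lies along the clamp's x axis. Starts at 0 to 0.9; the pointer meets the mark at 2.2; the pad touches the jar some 8 mm before. Stays where it is left (friction 0.26 N m, plus up to 0.2 N m from the jaw spring).
- knob_grip (a point): Point on the knob's axis, 68 mm above the worktop, in the middle of the wing to grip. The black wing is 46 mm long, 12 mm thick, and stands from 48 to 78 mm above the worktop on a disc of 48 mm diameter. The point's x axis lies along the wing.
- pointer_tip (a point): Tip of the dark steel pointer on the -x side of the carriage; moves along the clamp's +y.
- clamp_mark (a point): Centre of the end of the mark next to the pointer: one black bar 20 (x) x 6 (y) mm on a white strip on the board. The pointer is on the mark when its tip is within 3 mm of this point along the clamp's y axis. Axes as the clamp's.
- jar: Loose round white stoneware jar, 69 mm diameter and 46 mm high to the shoulder, neck 41 mm wide up to 78 mm; 0.3 to 0.6 kg. Origin: centre of its underside, on the board 14 mm above the worktop. Three thread ridges of 60 degrees round the neck; the gaps between them are centred 0, 120 and 240 degrees from the jar's x axis. Unclamped it has 2 mm of play and tends to turn with the cap.
- jar_mouth (a point): Centre of the jar's mouth on top of its rubber seal ring as it stands with the cap off, 83.5 mm above the jar's underside (98 mm above the worktop).
- jar_nub (a point): Small dark nub (7 x 4 mm) on the jar's shoulder, 31.5 mm from the jar's axis along the jar's x axis; shows whether the jar turns. Such nubs mark the middles of all three thread gaps.
- cap: Loose round aluminium screw cap, 58 mm diameter (60 over its fine ribs), 24 mm high, 0.05 kg. Origin: centre of its open underside, z up; closed, this is 59 to 62 mm above the jar's underside, so the cap spans about 74 to 98 mm above the worktop. Inside its lower rim three lugs, at 0, 120 and 240 degrees from the cap's x axis, sit under the jar's ridges; sprung tight, up to 0.5 N m.
- cap_bar (a point): On the cap's top, 22 mm from its axis along the cap's x axis: one of three small dark bars that show the lugs. Turned anticlockwise seen from above the cap rises 2 mm per rad; it is free to lift straight off when the bars stand opposite the jar's nubs, within 0.25 rad (after 0.5 to 1.4 rad of turning). Turned further, the lugs run against the next ridges.
- salve: Bystander: small round tin with a red lid, 58 mm diameter, 50 mm high, behind the clamp. Origin under its centre.
- garlic_bulb: Bystander: garlic bulb, 60 mm, behind the clamp.
- matches: Bystander: matchbox 37 x 53 x 15 mm behind the clamp.
- lemon: Bystander: lemon 78 x 55 mm, to the right of the clamp.

How it is judged:
On the way, in this order (a step that is already met when the one before it is completed fails the run):
1. the pointer stands on the mark while the cap is still screwed on (y of pointer_tip in the frame of clamp_mark between -0.003 and 0.003 m and z of cap in the frame of jar_mouth below -0.01 m), for 0.2 s.
2. the cap is off the thread, above the jar's mouth (z of cap in the frame of jar_mouth above 0.003 m), for 0.2 s.
At the end, for the whole second after the job is handed in: The fingers hold the cap still, level within 0.2 rad, its lower rim 5 to 55 mm above the jar's mouth and within 20 mm of straight above it, not touching the jar; the jar stands upright on the clamp's board; the pointer is within 3.5 mm of the middle of the mark (y of pointer_tip in the frame of clamp_mark between -0.0035 and 0.0035 m and z of cap in the frame of jar_mouth between 0.005 and 0.055 m and horizontal distance between cap and jar_mouth below 0.02 m and angle between cap's own z axis and vertical below 0.2 rad and contact force between the fingers and cap above 1 N and contact force between jar and cap below 0.05 N and linear speed of cap below 0.02 m/s and angle between jar's own z axis and vertical below 0.1 rad and z of jar in the frame of clamp between 0.01 and 0.018 m); the arm keeps its last pose, push and grip.
It fails at once if the jar turns with the cap or is dragged out of its place (its nub moves more than 16 mm) (distance of jar_nub from where it was at the start of the episode above 0.016 m).
It fails at once if the jar is tipped (angle between jar's own z axis and vertical above 0.2 rad).
It fails at once if a bystander is pushed more than 3 cm (distance of any of salve, garlic_bulb, matches, lemon from where it was at the start of the episode above 0.03 m).
It also fails if it takes over 64 s, if anything falls off the work surface, if the arm or the gripper's body presses on something with over 40 N, if the wrist force passes 120 N, or if a joint passes its speed limit or range.

## Working session

There is one attempt and no reset: what is moved stays moved. The work goes in short steps, Python scripts to look and compute and a shell command to move; the robot and the scene stay as the last step left them, time stands still between calls to the robot, and variables do not carry over. Pictures are saved under pics/ and viewed, at most 10 in all, crops included, and the job is handed in when it is done.

```bash
mkdir -p pics; python3 - <<'E'
from bench import bot, vision
import cv2,numpy as np
o=bot.get_obs();print(o['time'],o['position'],np.round(o['orientation'],3).tolist(),o['width'])
for n in('top','side'):
    c=vision.capture(n);cv2.imwrite(f'pics/{n}0.png',c['image'][:,:,::-1]);np.savez(f'{n}0.npz',**c)
    print(n,np.round(c['K'],1).tolist(),np.round(c['extrinsics'],3).tolist())
E
```

```text
0.0 [0.20998192 0.480893   0.23073693] [[-0.916, 0.4, -0.001], [0.4, 0.916, -0.001], [0.0, -0.001, -1.0]] 0.08578193529184357
top [[485.4, 0.0, 255.5], [0.0, 485.4, 187.5], [0.0, 0.0, 1.0]] [[0.018, -0.996, 0.087, 0.516], [-1.0, -0.018, -0.001, -0.212], [0.003, -0.087, -0.996, 1.29], [0.0, 0.0, 0.0, 1.0]]
side [[381.9, 0.0, 255.6], [0.0, 381.9, 195.9], [0.0, 0.0, 1.0]] [[-0.979, 0.1, -0.177, 0.741], [0.203, 0.474, -0.857, 0.516], [-0.002, -0.875, -0.484, 0.513], [0.0, 0.0, 0.0, 1.0]]
```

View pics/top0.png

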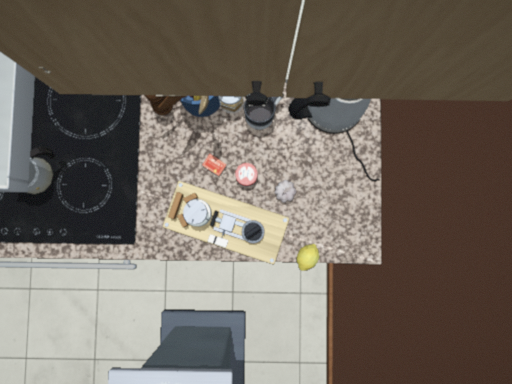

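View pics/side0.png

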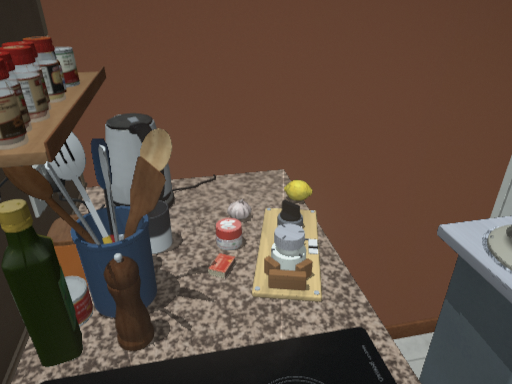

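Top: jar cap near (197,213), knob near (253,231), and the mark strip near (218,241). Side: cap near (290,238). I'll enlarge both crops.

```bash
python3 - <<'E'
import cv2,numpy as np
a=cv2.imread('pics/top0.png')[180:265,160:292];b=cv2.imread('pics/side0.png')[195:295,250:330]
a=cv2.resize(a,None,fx=6,fy=6,interpolation=cv2.INTER_CUBIC);cv2.imwrite('pics/topc.png',a)
b=cv2.resize(b,None,fx=6,fy=6,interpolation=cv2.INTER_CUBIC);cv2.imwrite('pics/sidec.png',b)
E
```

```text
(no output)
```

View pics/topc.png

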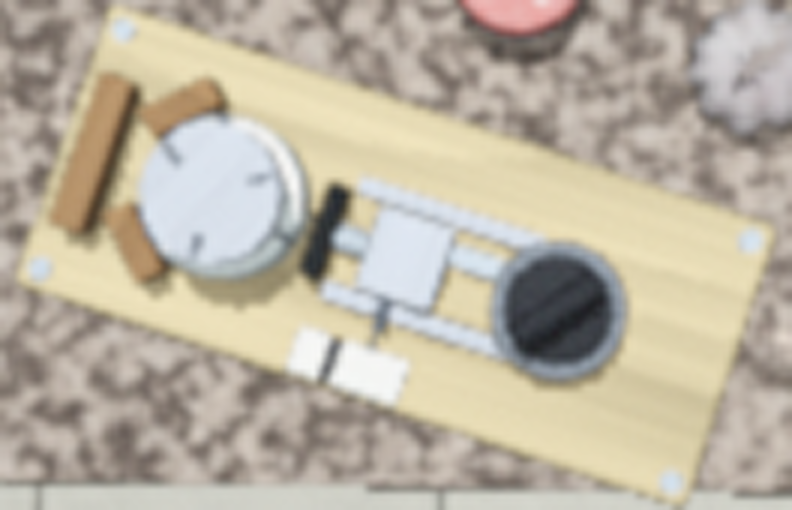

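View pics/sidec.png

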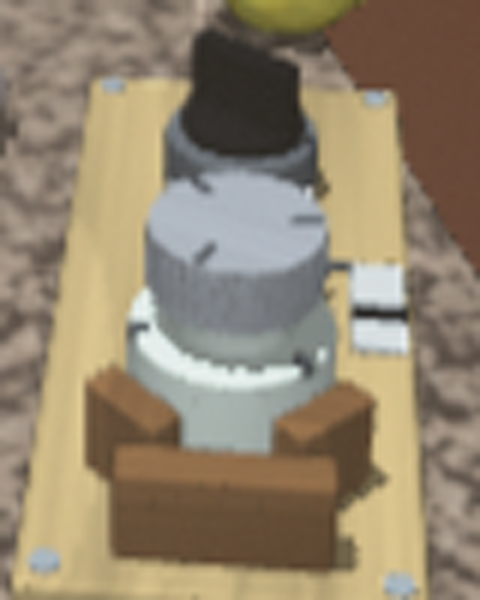

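The top crop shows the cap centre at about (210,195) with bars at (172,150), (258,180) and (196,245). One nub is at (288,238), the pointer tip at (378,332), the mark at (332,360), and the wing runs (515,345)-(607,283). The side crop shows nubs at (137,327) and (303,358).

```bash
cat > h.py <<'E'
import numpy as np
def ray(c,uv,z):
    d=c['extrinsics'][:3,:3]@np.linalg.inv(c['K'])@np.array([uv[0],uv[1],1.]);o=c['extrinsics'][:3,3]
    return o+d*(z-o[2])/d[2]
def crop(c,p,z,o,s=6): return ray(c,(o[0]+(p[0]+.5)/s-.5,o[1]+(p[1]+.5)/s-.5),z)
def ang(v): return np.arctan2(v[1],v[0])
E
python3 - <<'E'
from h import *
np.set_printoptions(precision=4,suppress=True)
t=np.load('top0.npz');s=np.load('side0.npz')
T=lambda p,z:crop(t,p,z,(160,180));S=lambda p,z:crop(s,p,z,(250,195))
B=[T(p,.014) for p in[(112,5),(22,283),(775,232),(688,503)]]
SB=[S(p,.016) for p in[(112,86),(44,560),(376,98),(400,585)]]
TB=[T(p,.016) for p in[(750,241),(123,30),(671,483),(40,268)]]
print('corners',B,'ctr',np.mean(B,0)); print('bolts top',TB,'side',SB)
y=B[0]+B[1]-B[2]-B[3];yaw=ang(y)-np.pi/2;print('yaw',yaw, np.linalg.norm(y)/2, np.linalg.norm(B[0]-B[1]))
c=np.mean(B,0);R=np.array([[np.cos(yaw),-np.sin(yaw)],[np.sin(yaw),np.cos(yaw)]])
cl=lambda p:R.T@(p-c)[:2]
print('knob pred',c[:2]+R@[0,-.075],'jar pred',c[:2]+R@[0,.075])
k=[T(p,.078) for p in[(515,345),(607,283)]];print('wing',np.mean(k,0),cl(np.mean(k,0)),'ang rel',ang(k[1]-k[0])-yaw)
print('disc(rim z.048)',T((559,313),.045),cl(T((559,313),.045)))
cp=T((210,195),.098);print('cap',cp,cl(cp)); cs=S((237,222),.098);print('cap side',cs,cl(cs))
for p in[(172,150),(258,180),(196,245)]: print('bar',np.degrees(ang(T(p,.098)-cp)),np.linalg.norm(T(p,.098)-cp))
for p in[(203,186),(306,219),(205,252)]: print('barS',np.degrees(ang(S(p,.098)-cs)),np.linalg.norm(S(p,.098)-cs))
j=np.r_[(cp+cs)[:2]/2,0.06]
n=T((288,238),.061);print('nub',np.degrees(ang(n-j)),np.linalg.norm((n-j)[:2]))
for p in[(137,327),(303,358)]: n=S(p,.061);print('nubS',np.degrees(ang(n-j)),np.linalg.norm((n-j)[:2]))
for z in(.014,.03): print('ptr',z,cl(T((378,332),z)))
print('mark',cl(T((332,360),.015)))
E
```

```text
corners [array([ 0.6428, -0.0099,  0.014 ]), array([0.5202, 0.0254, 0.014 ]), array([ 0.5483, -0.3029,  0.014 ]), array([ 0.4303, -0.2666,  0.014 ])] ctr [ 0.5354 -0.1385  0.014 ]
bolts top [array([ 0.5441, -0.2919,  0.016 ]), array([ 0.6317, -0.0154,  0.016 ]), array([ 0.4388, -0.259 ,  0.016 ]), array([0.5268, 0.0175, 0.016 ])] side [array([ 0.5423, -0.2905,  0.016 ]), array([ 0.6297, -0.0149,  0.016 ]), array([ 0.4367, -0.2582,  0.016 ]), array([0.5248, 0.0184, 0.016 ])]
yaw -0.30538684866083243 0.30671344791905203 0.12761623699410057
knob pred [ 0.5128 -0.21  ] jar pred [ 0.5579 -0.067 ]
wing [ 0.5112 -0.2101  0.078 ] [-0.0015 -0.0756] ang rel -0.6563368997770086
disc(rim z.048) [ 0.5115 -0.2092  0.045 ] [-0.0016 -0.0746]
cap [ 0.5571 -0.0658  0.098 ] [-0.0011  0.0759]
cap side [ 0.5556 -0.0668  0.098 ] [-0.0023  0.0744]
bar 41.57629846122805 0.024229554642843532
bar -71.56412799184277 0.020499988185299283
bar 165.96169176110925 0.02112622627735792
barS -77.1665565122758 0.022958588748884887
barS 172.45469237436222 0.022284596855809666
barS 44.003499836633864 0.020061968927527412
nub -118.66968035031634 0.032225449677613954
nubS -1.930876173986923 0.031319134816777165
nubS 122.80334035343296 0.030585359894586613
ptr 0.014 [-0.0346 -0.0024]
ptr 0.03 [-0.0341 -0.0033]
mark [-0.0524  0.0126]
```

```bash
cat >> h.py <<'E'
def to(p,yaw_y=None):
    """tool shift (mm) and z turn to reach TCP p with closing axis yaw yaw_y"""
    from bench import bot
    o=bot.get_obs();R=np.array(o['orientation'])
    print('t',round(o['time'],2),'pos',np.round(o['position'],4),'q',np.round(o['qpos'],3),'w',round(o['width'],4))
    print('shift',np.round(R.T@(np.array(p)-o['position'])*1000,1),'yawY',round(ang(R[:,1]),4))
    if yaw_y is not None: print('turn z',round((ang(R[:,1])-yaw_y+np.pi)%(2*np.pi)-np.pi,4))
E
python3 -c "
from h import *
to((.5115,-.209,.15),.61)"
```

```text
t 0.1 pos [0.21   0.4809 0.2308] q [ 0.936  0.313  1.498 -0.     1.331 -0.223] w 0.0854
shift [-552.4 -511.5   81.2] yawY 1.159
turn z 0.549
```

```bash
python3 -m pendant '[[0,[-552,-511,20],[0,0,0.55]],[0,[-552,-511,20],[0,0,0.55]],[0,[-552,-511,20],[0,0,0.55]],[0,[-552,-511,20],[0,0,0.55]],[0,[-552,-511,20],[0,0,0.55]],[0,[-552,-511,20],[0,0,0.55]],[0,[-552,-511,20],[0,0,0.55]],[0,[-552,-511,20],[0,0,0.55]],[0,[-552,-511,20],[0,0,0.55]],[0,[-552,-511,40],[0,0,0.55]],[0,[-552,-511,40],[0,0,0.55]],[0,[-552,-511,40],[0,0,0.55]],[0,[-552,-511,80],[0,0,0.55]],[0,[-552,-511,80],[0,0,0.55]],[0,[-552,-511,80],[0,0,0.55]],[0,[-552,-511,80],[0,0,0.55]],[0,[-552,-511,80],[0,0,0.55]],[0,[-552,-511,80],[0,0,0.55]]]' 40; python3 -c "
from h import *
to((.5115,-.209,.055),.61)"
```

```text
time: 1.9
position: [0.5112, -0.2071, 0.1515]
orientation: [[-0.572, 0.82, -0.0], [0.82, 0.572, 0.0], [0.001, 0.0, -1.0]]
contact_force: [0.1, 1.3, 0.6]
width: 0.0422
grasp_force: 0.0
t 1.9 pos [ 0.5112 -0.2071  0.1515] q [-0.597  0.444  1.527  0.     1.171 -1.207] w 0.0422
shift [-1.8 -0.9 96.5] yawY 0.6095
turn z -0.0005
```

```bash
python3 -m pendant '[[0,[0,0,48],[0,0,0]],[0,[0,0,80],[0,0,0]],[0,[0,0,95],[0,0,0]],[0,[0,0,95],[0,0,0]],[1,[0,0,95],[0,0,0]],[1,[0,0,95],[0,0,0]],[1,[0,0,95],[0,0,0]],[1,[0,0,95],[0,0,0]],[1,[0,0,95],[0,0,0]],[1,[0,0,95],[0,0,0]]]' 40; python3 -c "
from h import *
to((.5115,-.209,.055),.61)"
```

```text
time: 2.9
position: [0.5121, -0.2082, 0.0582]
orientation: [[-0.573, 0.82, 0.002], [0.82, 0.573, -0.001], [-0.002, 0.001, -1.0]]
contact_force: [-0.9, 1.8, 5.9]
width: 0.0112
grasp_force: 40.9
t 2.9 pos [ 0.5121 -0.2082  0.0582] q [-0.598  0.566  1.611  0.     0.962 -1.208] w 0.0112
shift [-0.3 -1.   3.2] yawY 0.6098
turn z -0.0002
```

```bash
python3 -m pendant '[[1,[0,0,-2],[0,0,0.1]],[1,[0,0,-2],[0,0,0.2]],[1,[0,0,-2],[0,0,0.3]],[1,[0,0,-2],[0,0,0.4]],[1,[0,0,-2],[0,0,0.5]],[1,[0,0,-2],[0,0,0.6]],[1,[0,0,-2],[0,0,0.7]],[1,[0,0,-2],[0,0,0.8]],[1,[0,0,-2],[0,0,0.9]],[1,[0,0,-2],[0,0,1.0]],[1,[0,0,-2],[0,0,1.1]],[1,[0,0,-2],[0,0,1.2]],[1,[0,0,-2],[0,0,1.3]],[1,[0,0,-2],[0,0,1.3]],[1,[0,0,-2],[0,0,1.3]],[1,[0,0,-2],[0,0,1.3]]]' 60; python3 - <<'E'
from h import *
from bench import vision,bot
import cv2
to((.5115,-.209,.055)); print(bot.get_obs()['torque'])
for n in('top','side'):
    c=vision.capture(n);np.savez(n+'1.npz',**c);im=c['image'][:,:,::-1]
    a=im[195:250,185:260] if n=='top' else im[195:295,250:330]
    cv2.imwrite(f'pics/{n}1.png',cv2.resize(a,None,fx=8 if n=='top' else 6,fy=8 if n=='top' else 6,interpolation=cv2.INTER_CUBIC))
a=cv2.imread('pics/top1.png');b=cv2.imread('pics/side1.png');s=440/600
m=np.zeros((600,800,3),np.uint8);b2=cv2.resize(b,(400,500));a2=cv2.resize(a,(400,293));m[:500,400:]=b2;m[:293,:400]=a2;cv2.imwrite('pics/m1.png',m)
E
```

```text
time: 4.5
position: [0.512, -0.2081, 0.0583]
orientation: [[0.638, 0.77, 0.002], [0.77, -0.638, -0.001], [0.001, 0.002, -1.0]]
contact_force: [5.2, -1.2, -11.8]
width: 0.0103
grasp_force: 60.5
t 4.5 pos [ 0.512  -0.2081  0.0583] q [-5.980e-01  5.650e-01  1.611e+00  1.000e-03  9.640e-01  9.300e-02] w 0.0103
shift [-1.   0.2  3.3] yawY -0.6914
[-0.32285958 -0.88796439 -0.16274993]
```

View pics/m1.png

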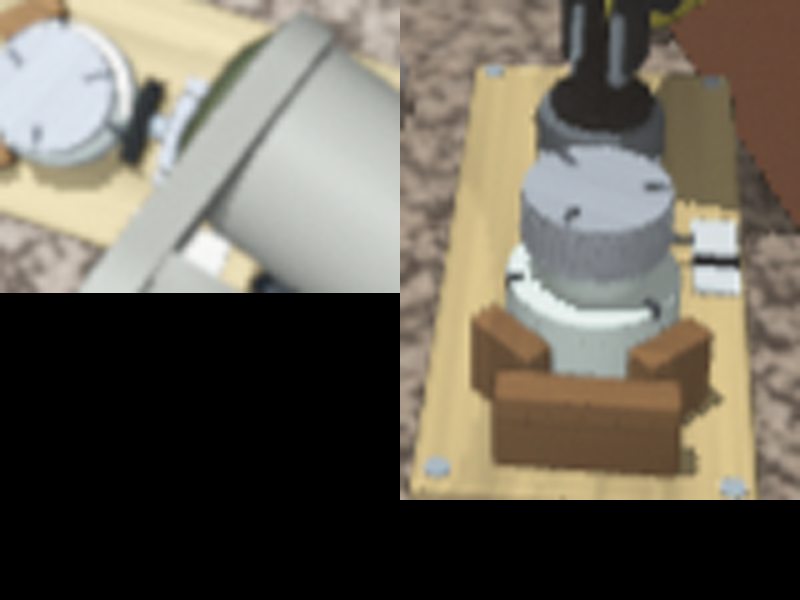

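Side: the pointer is near the composite's (685,240) and the mark at (715,262), so they are still apart. I'll measure the pointer from an enlarged crop.

```bash
python3 - <<'E'
import numpy as np,cv2
o=[]
for k in(0,1):
    im=np.load(f'side{k}.npz')['image'][:,:,::-1]
    o.append(cv2.resize(im[230:262,296:324],None,fx=14,fy=14,interpolation=cv2.INTER_CUBIC))
cv2.imwrite('pics/p1.png',np.hstack(o))
E
```

```text
(no output)
```

View pics/p1.png

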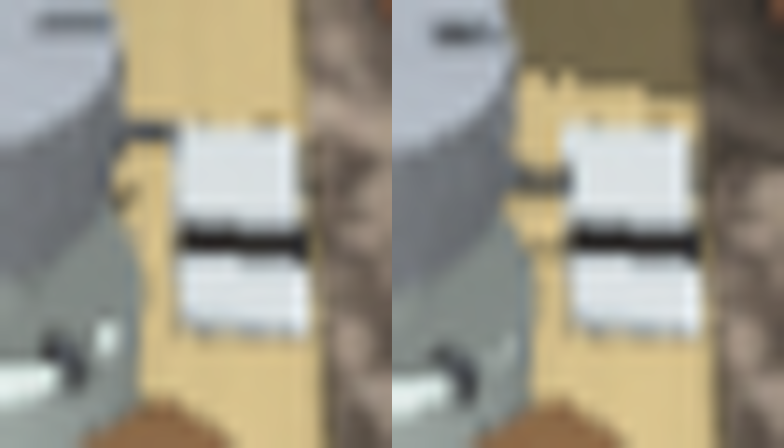

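```bash
python3 - <<'E'
from h import *
s=np.load('side0.npz');yaw=-.3045;c=np.array([.5343,-.137]);R=np.array([[np.cos(yaw),-np.sin(yaw)],[np.sin(yaw),np.cos(yaw)]])
cl=lambda p:np.round((R.T@(p[:2]-c))*1000,1)
Q=lambda p,z:cl(crop(s,p,z,(296,230),14))
print('mark',Q((185,242),.015),'corners',Q((180,125),.015),Q((180,330),.015))
for z in(.015,.02,.025,.03,.035): print(z,Q((172,132),z),Q((172,183),z))
t=np.load('top0.npz')
for z in(.015,.025,.035): print('top',z,cl(crop(t,(378,332),z,(160,180))),cl(crop(t,(332,360),.015,(160,180))))
E
```

```text
mark [-44.9   5.4] corners [-44.8 -25.9] [-43.7  27.8]
0.015 [-43.5 -23.8] [-43.2  -9.9]
0.02 [-43.1 -16.7] [-42.8  -3. ]
0.025 [-42.6  -9.6] [-42.3   4. ]
0.03 [-42.1  -2.5] [-41.9  11. ]
0.035 [-41.7   4.7] [-41.4  18. ]
top 0.015 [-33.1  -3.5] [-50.9  11.6]
top 0.025 [-32.8  -4.1] [-50.9  11.6]
top 0.035 [-32.5  -4.7] [-50.9  11.6]
```

```bash
python3 -m pendant '[[1,[0,0,0],[0,0,0.1]],[1,[0,0,0],[0,0,0.2]],[1,[0,0,0],[0,0,0.2]],[1,[0,0,0],[0,0,0.2]],[0,[0,0,0],[0,0,0.2]],[0,[0,0,0],[0,0,0.2]],[0,[0,0,0],[0,0,0.2]],[0,[0,0,-50],[0,0,0.2]],[0,[0,0,-100],[0,0,0.2]]]' 60; python3 -m pendant '[[0,[-179,125,-50],[0,0,0]],[0,[-179,125,-50],[0,0,0]],[0,[-179,125,-50],[0,0,0]],[0,[-179,125,-50],[0,0,0]],[0,[-179,125,-50],[0,0,0]],[0,[-179,125,-50],[0,0,0]],[0,[-179,125,-50],[0,0,0]]]'; python3 - <<'E'
from h import *
from bench import vision
import cv2
L=[]
for n in('top','side'):
    c=vision.capture(n);np.savez(n+'2.npz',**c);im=c['image'][:,:,::-1].copy()
    L.append(cv2.resize(im[190:255,180:280] if n=='top' else im[200:275,265:325],None,fx=5 if n=='top' else 5,fy=5,interpolation=cv2.INTER_CUBIC))
m=np.zeros((375,800,3),np.uint8);m[:325,:500]=L[0];m[:375,500:]=L[1];cv2.imwrite('pics/m2.png',m)
E
```

```text
time: 5.5
position: [0.5109, -0.2077, 0.1593]
orientation: [[0.778, 0.629, -0.002], [0.629, -0.778, 0.001], [-0.001, -0.002, -1.0]]
contact_force: [1.0, -0.4, 0.4]
width: 0.0424
grasp_force: 0.0
time: 6.2
position: [0.4508, -0.4175, 0.2083]
orientation: [[0.778, 0.628, 0.0], [0.628, -0.778, 0.0], [0.0, -0.0, -1.0]]
contact_force: [-0.3, 0.6, -0.7]
width: 0.0426
grasp_force: 0.0
```

View pics/m2.png

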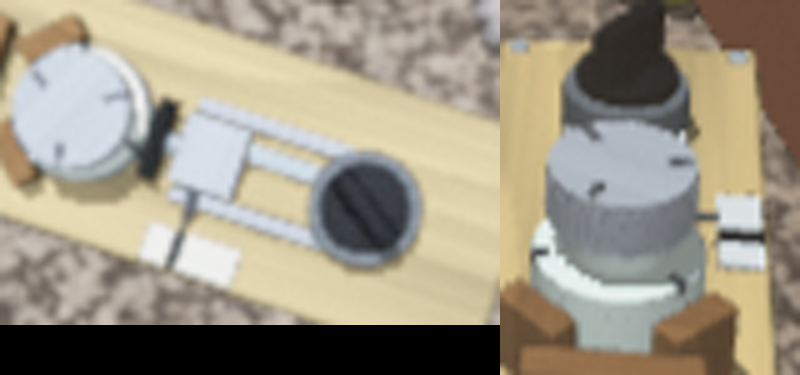

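In the top view (left panel) the pointer at (190,200) runs straight into the mark at (172,262). I'll check it by centroid.

```bash
cat > m.py <<'E'
from h import *
import cv2
def scan(f,xs,z,cam='top',lo=-8,hi=26):
    s=np.load(f);g=cv2.cvtColor(s['image'],cv2.COLOR_RGB2GRAY).astype(np.float32)
    yaw=-.3045;c=np.array([.5348,-.137]);R=np.array([[np.cos(yaw),-np.sin(yaw)],[np.sin(yaw),np.cos(yaw)]])
    W=np.linalg.inv(s['extrinsics']);ys=np.arange(lo,hi,.5)
    for x in xs:
        P=np.array([np.r_[c+R@[x/1e3,y/1e3],z,1] for y in ys]);C=(W@P.T)[:3];uv=s['K']@C;uv=(uv[:2]/uv[2]).astype(np.float32)
        v=cv2.remap(g,uv[0][None],uv[1][None],cv2.INTER_LINEAR)[0]
        w=np.clip(np.median(v)-25-v,0,None);k=ys[w.argmax()] if w.max()>0 else 0
        m=abs(ys-k)<6;print(f,x,z,'y',round((w*ys*m).sum()/max((w*m).sum(),1e-6),2),'peak',k,'depth',w.max().round())
E
python3 - <<'E'
from m import *
for f in('top0.npz','top2.npz'):
    scan(f,(-30,-33,-36),.028); scan(f,(-44,-48,-52,-56,-60),.015)
E
```

```text
top0.npz -30 0.028 y -4.52 peak -4.5 depth 47.0
top0.npz -33 0.028 y -4.76 peak -5.5 depth 36.0
top0.npz -36 0.028 y -3.74 peak -4.0 depth 22.0
top0.npz -44 0.015 y 12.21 peak 11.0 depth 72.0
top0.npz -48 0.015 y 12.45 peak 12.5 depth 102.0
top0.npz -52 0.015 y 12.25 peak 12.0 depth 82.0
top0.npz -56 0.015 y 12.56 peak 12.5 depth 103.0
top0.npz -60 0.015 y 12.62 peak 13.5 depth 57.0
top2.npz -30 0.028 y 10.19 peak 10.0 depth 50.0
top2.npz -33 0.028 y 10.39 peak 11.0 depth 61.0
top2.npz -36 0.028 y 10.66 peak 10.0 depth 41.0
top2.npz -44 0.015 y 12.22 peak 11.5 depth 77.0
top2.npz -48 0.015 y 12.45 peak 12.5 depth 104.0
top2.npz -52 0.015 y 12.25 peak 12.0 depth 81.0
top2.npz -56 0.015 y 12.58 peak 12.5 depth 101.0
top2.npz -60 0.015 y 12.63 peak 13.5 depth 56.0
```

Short by about 1.9 mm, so I'll regrip and turn a further 0.18 rad.

```bash
python3 -m pendant '[[0,[179,-125,50],[0,0,0]],[0,[179,-125,50],[0,0,0]],[0,[179,-125,50],[0,0,0]],[0,[179,-125,50],[0,0,0]],[0,[179,-125,50],[0,0,0]],[0,[179,-125,50],[0,0,0]],[0,[179,-125,50],[0,0,0]],[0,[179,-125,100],[0,0,0]],[0,[179,-125,149],[0,0,0]],[0,[179,-125,149],[0,0,0]],[1,[179,-125,149],[0,0,0]],[1,[179,-125,149],[0,0,0]],[1,[179,-125,149],[0,0,0]],[1,[179,-125,149],[0,0,0]],[1,[179,-125,149],[0,0,0]],[1,[179,-125,149],[0,0,0.09]],[1,[179,-125,149],[0,0,0.18]],[1,[179,-125,149],[0,0,0.18]],[1,[179,-125,149],[0,0,0.18]]]' 60; python3 -m pendant '[[0,[0,0,0],[0,0,0]],[0,[0,0,0],[0,0,0]],[0,[0,0,0],[0,0,0]],[0,[0,0,-50],[0,0,0]],[0,[0,0,-100],[0,0,0]],[-1,[-199,88,-150],[0,0,0]],[-1,[-199,88,-150],[0,0,0]],[-1,[-199,88,-150],[0,0,0]],[-1,[-199,88,-150],[0,0,0]],[-1,[-199,88,-150],[0,0,0]],[-1,[-199,88,-150],[0,0,0]]]'
python3 - <<'E'
from m import *
from bench import vision
for n in('top','side'): np.savez(n+'3.npz',**vision.capture(n))
scan('top3.npz',(-30,-33,-36),.028); scan('top3.npz',(-44,-48,-52,-56,-60),.015)
t=np.load('top3.npz');s=np.load('side3.npz')
# cap rim (top): bright circle fit
a=cv2.resize(t['image'][190:245,175:230][:,:,::-1],None,fx=7,fy=7,interpolation=cv2.INTER_CUBIC)
b=cv2.resize(s['image'][215:270,265:315][:,:,::-1],None,fx=8,fy=8,interpolation=cv2.INTER_CUBIC)
m=np.zeros((440,785,3),np.uint8);m[:385,:385]=a;m[:,385:]=b;cv2.imwrite('pics/m3.png',m)
E
```

```text
time: 8.2
position: [0.512, -0.2084, 0.0623]
orientation: [[0.878, 0.479, 0.002], [0.479, -0.878, -0.002], [0.001, 0.002, -1.0]]
contact_force: [-5.2, 3.4, 8.2]
width: 0.0104
grasp_force: 59.4
time: 9.3
position: [0.3774, -0.3833, 0.2103]
orientation: [[0.88, 0.476, 0.001], [0.476, -0.88, -0.002], [-0.0, 0.002, -1.0]]
contact_force: [-0.1, 0.0, -0.5]
width: 0.0852
grasp_force: 0.0
top3.npz -30 0.028 y 12.29 peak 12.0 depth 45.0
top3.npz -33 0.028 y 11.82 peak 11.0 depth 46.0
top3.npz -36 0.028 y 12.2 peak 12.5 depth 29.0
top3.npz -44 0.015 y 12.31 peak 12.5 depth 77.0
top3.npz -48 0.015 y 12.45 peak 12.5 depth 103.0
top3.npz -52 0.015 y 12.24 peak 12.0 depth 82.0
top3.npz -56 0.015 y 12.56 peak 12.5 depth 104.0
top3.npz -60 0.015 y 12.61 peak 13.5 depth 56.0
```

View pics/m3.png

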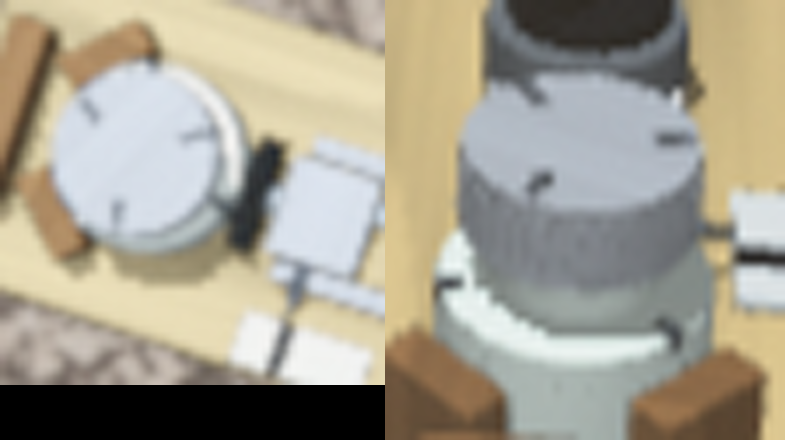

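The left panel (top view) shows the pointer on the mark, the cap centre at (136,148), bars at (92,110), (198,133) and (118,212), and nubs at (218,202) and (152,63). The right panel (side view) shows the cap centre at (581,141), with nubs at (450,284) and (670,333).

```bash
python3 - <<'E'
from h import *
t=np.load('top3.npz');s=np.load('side3.npz')
T=lambda p,z:crop(t,p,z,(175,190),7);S=lambda p,z:crop(s,p,z,(265,215),8)
ct=T((136,148),.098);cs=S((196,141),.098);print(ct,cs, 'diam',np.linalg.norm(T((52,148),.098)-T((220,148),.098)),np.linalg.norm(S((75,141),.098)-S((317,141),.098)))
d=lambda v:np.round((np.degrees(ang(v)))%120,1)
print('bars',[d(T(p,.098)-ct) for p in[(92,110),(198,133),(118,212)]],[d(S(p,.098)-cs) for p in[(148,90),(290,138),(156,182)]])
j=(ct+cs)/2
print('nubs',[(d(T(p,.061)-j),np.linalg.norm((T(p,.061)-j)[:2])) for p in[(218,202),(152,63)]],[(d(S(p,.061)-j),np.linalg.norm((S(p,.061)-j)[:2])) for p in[(65,284),(285,333)]])
to((j[0],j[1],.15))
E
```

```text
[ 0.56046983 -0.06424994  0.098     ] [ 0.55622841 -0.06486213  0.098     ] diam 0.05886785506939678 0.05786867223918635
bars [np.float64(50.5), np.float64(44.7), np.float64(45.9)] [np.float64(42.8), np.float64(51.3), np.float64(46.0)]
nubs [(np.float64(118.5), np.float64(0.029592470673116444)), (np.float64(120.0), np.float64(0.03437180933831979))] [(np.float64(0.7), np.float64(0.029576073520237497)), (np.float64(119.7), np.float64(0.03419856357236775))]
t 9.4 pos [ 0.379  -0.3806  0.2094] q [-1.006  0.357  1.495  0.     1.289  0.066] w 0.0851
shift [ 308.7 -191.7   59.4] yawY -1.0718
```

```bash
python3 -m pendant '[[-1,[308,-192,20],[0,0,0]],[-1,[308,-192,20],[0,0,0]],[-1,[308,-192,20],[0,0,0]],[-1,[308,-192,20],[0,0,0]],[-1,[308,-192,20],[0,0,0]],[-1,[308,-192,20],[0,0,0]],[-1,[308,-192,20],[0,0,0]],[-1,[308,-192,60],[0,0,0]],[-1,[308,-192,60],[0,0,0]],[-1,[308,-192,60],[0,0,0]],[-1,[308,-192,60],[0,0,0]]]'; python3 -c "
from h import *
to((.5573,-.0647,.064))"
```

```text
time: 10.5
position: [0.5576, -0.0654, 0.1509]
orientation: [[0.878, 0.479, 0.002], [0.479, -0.878, -0.001], [0.001, 0.002, -1.0]]
contact_force: [0.0, -0.3, -0.1]
width: 0.0853
grasp_force: 0.0
t 10.5 pos [ 0.5576 -0.0654  0.1509] q [-0.325  0.463  1.499 -0.     1.177  0.746] w 0.0853
shift [-0.1 -0.9 86.9] yawY -1.0717
```

```bash
python3 -m pendant '[[-1,[0,-1,40],[0,0,0]],[-1,[0,-1,70],[0,0,0]],[-1,[0,-1,86],[0,0,0]],[-1,[0,-1,86],[0,0,0]],[-1,[0,-1,86],[0,0,0]],[0.2,[0,-1,86],[0,0,0]],[0.5,[0,-1,86],[0,0,0]],[0.7,[0,-1,86],[0,0,0]],[0.7,[0,-1,86],[0,0,0]],[0.7,[0,-1,86],[0,0,0]]]' 25; python3 - <<'E'
from h import *
from bench import vision
import cv2
to((.5573,-.0647,.064))
c=vision.capture('side');cv2.imwrite('pics/s4.png',cv2.resize(c['image'][195:285,250:330,::-1],None,fx=6,fy=6,interpolation=cv2.INTER_CUBIC))
E
```

```text
time: 11.5
position: [0.5573, -0.0638, 0.0647]
orientation: [[0.878, 0.479, 0.002], [0.479, -0.878, -0.001], [0.001, 0.001, -1.0]]
contact_force: [-2.1, 1.2, 6.4]
width: 0.0564
grasp_force: 25.2
t 11.5 pos [ 0.5573 -0.0638  0.0647] q [-0.323  0.571  1.58   0.     0.989  0.748] w 0.0564
shift [-0.4  0.8  0.7] yawY -1.0709
```

View pics/s4.png

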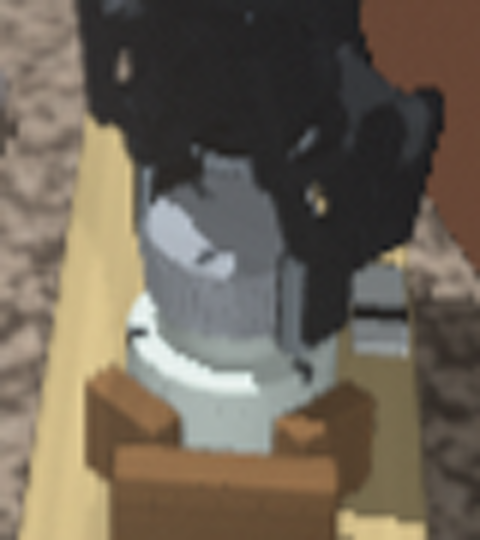

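The pads straddle the cap, nubs unmoved at about (137,330) and (302,370). Next I'll turn with a firmer grip, following the 2 mm/rad rise.

```bash
python3 -m pendant '[[0.8,[0,0,0],[0,0,0]],[0.8,[0,0,0],[0,0,0]],[0.8,[0,0,-0.1],[0,0,-0.05]],[0.8,[0,0,-0.2],[0,0,-0.1]],[0.8,[0,0,-0.4],[0,0,-0.2]],[0.8,[0,0,-0.6],[0,0,-0.3]],[0.8,[0,0,-0.8],[0,0,-0.4]],[0.8,[0,0,-0.8],[0,0,-0.4]]]' 70; python3 -c "
from h import *
from bench import bot
to((.5573,-.0647,.064));print(bot.get_obs()['torque'])"
```

```text
time: 12.35
position: [0.5578, -0.064, 0.0657]
orientation: [[0.62, 0.785, 0.003], [0.785, -0.62, -0.001], [0.001, 0.003, -1.0]]
contact_force: [-0.7, 0.5, 6.9]
width: 0.0556
grasp_force: 72.8
t 12.35 pos [ 0.5578 -0.064   0.0657] q [-0.323  0.57   1.579  0.     0.99   0.345] w 0.0556
shift [-0.8  0.1  1.7] yawY -0.6685
[0.04673613 0.12122533 0.07575213]
```

```bash
python3 -m pendant '[[0.8,[0,0,-0.2],[0,0,-0.1]],[0.8,[0,0,-0.4],[0,0,-0.2]],[0.8,[0,0,-0.6],[0,0,-0.3]],[0.8,[0,0,-0.8],[0,0,-0.4]],[0.8,[0,0,-1],[0,0,-0.5]],[0.8,[0,0,-1.2],[0,0,-0.6]],[0.8,[0,0,-1.4],[0,0,-0.7]],[0.8,[0,0,-1.6],[0,0,-0.8]],[0.8,[0,0,-1.7],[0,0,-0.87]],[0.8,[0,0,-1.7],[0,0,-0.87]],[0.8,[0,0,-1.7],[0,0,-0.87]]]' 70; python3 - <<'E'
from h import *
from bench import bot,vision
import cv2
to((.5573,-.0647,.064));print(bot.get_obs()['torque'])
c=vision.capture('side');cv2.imwrite('pics/s5.png',cv2.resize(c['image'][195:285,250:330,::-1],None,fx=6,fy=6,interpolation=cv2.INTER_CUBIC))
E
```

```text
time: 13.45
position: [0.5575, -0.0639, 0.0668]
orientation: [[-0.196, 0.981, 0.002], [0.981, 0.196, -0.001], [-0.001, 0.002, -1.0]]
contact_force: [0.5, 0.2, 7.4]
width: 0.0558
grasp_force: 73.5
t 13.45 pos [ 0.5575 -0.0639  0.0668] q [-0.323  0.568  1.578  0.     0.993 -0.52 ] w 0.0558
shift [-0.8 -0.3  2.8] yawY 0.1972
[ 0.08212787 -0.01446629  0.08538501]
```

View pics/s5.png

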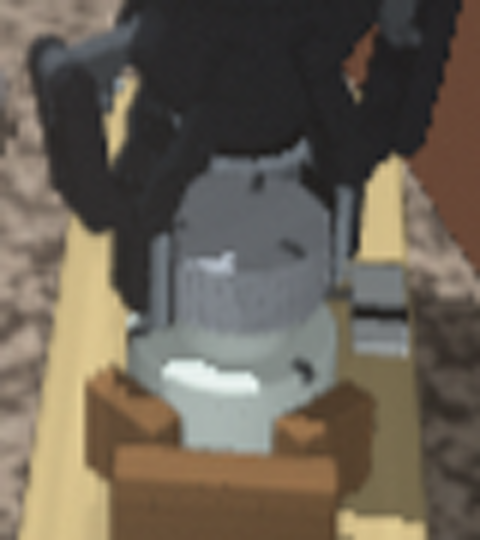

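The side view shows cap bars at (258,180), (293,247) and (182,222), and the nub unmoved at (303,370).

```bash
python3 - <<'E'
from h import *
s=np.load('side3.npz');P=[crop(s,p,.1005,(250,195)) for p in[(258,180),(293,247),(182,222)]]
c=np.mean(P,0);print(c,[(np.degrees(ang(p-c)).round(1),np.linalg.norm(p-c).round(4)) for p in P])
E
```

```text
[ 0.55352272 -0.06619906  0.1005    ] [(np.float64(-118.3), np.float64(0.0217)), (np.float64(116.9), np.float64(0.0222)), (np.float64(-2.0), np.float64(0.0203))]
```

Bars now line up with the nubs to about 1°. Lifting gently.

```bash
python3 -m pendant '[[0.8,[0,0,-1.5],[0,0,0]],[0.8,[0,0,-3],[0,0,0]],[0.8,[0,0,-4.5],[0,0,0]],[0.8,[0,0,-6],[0,0,0]],[0.8,[0,0,-6],[0,0,0]]]' 70
```

```text
time: 14.0
position: [0.5567, -0.0636, 0.0721]
orientation: [[-0.197, 0.98, -0.0], [0.98, 0.197, 0.0], [0.0, -0.0, -1.0]]
contact_force: [0.5, -0.1, -0.3]
width: 0.0557
grasp_force: 74.9
```

```bash
python3 -m pendant '[[0.8,[0,0,-4],[0,0,0]],[0.8,[0,0,-8],[0,0,0]],[0.8,[0,0,-14],[0,0,0]],[0.8,[0,0,-20],[0,0,0]],[0.8,[0,0,-26],[0,0,0]],[0.8,[0,0,-32],[0,0,0]],[0.8,[0,0,-37],[0,0,0]],[0.8,[0,0,-40],[0,0,0]],[0.8,[0,0,-40],[0,0,0]],[0.8,[0,0,-40],[0,0,0]],[0.8,[0,0,-40],[0,0,0]],[0.8,[0,0,-40],[0,0,0]],[0.8,[0,0,-40],[0,0,0]]]' 70; python3 - <<'E'
from m import *
from bench import vision
c=vision.capture('side');a=c['image'].astype(int);b=np.load('side3.npz')['image'].astype(int)
g=lambda im:im[247:275,268:305]
print('jar/V region mean abs diff',abs(g(a)-g(b)).mean().round(1))
# nub centroid (dark on shoulder near px 300.5,256)
for n,im in(('before',b),('after',a)):
    w=im[252:262,296:305].mean(2);w=np.clip(np.median(w)-20-w,0,None);v,u=np.mgrid[252:262,296:305];print(n,(w*u).sum()/w.sum(),(w*v).sum()/w.sum())
# metallic cap vertical profile at column of cap centre
print([int(x) for x in a[215:262,289].mean(1)]); print([int(x) for x in b[215:262,289].mean(1)])
E
```

```text
time: 15.3
position: [0.5568, -0.0637, 0.1117]
orientation: [[-0.198, 0.98, -0.0], [0.98, 0.198, 0.0], [0.0, -0.0, -1.0]]
contact_force: [-0.5, -0.9, -0.4]
width: 0.0559
grasp_force: 74.9
jar/V region mean abs diff 10.2
before 300.787786259542 256.82442748091603
after 301.34493141518897 257.717631314821
[105, 105, 164, 190, 179, 150, 133, 133, 135, 133, 133, 131, 133, 133, 132, 104, 59, 58, 136, 164, 164, 163, 129, 71, 45, 45, 106, 151, 164, 163, 159, 158, 166, 168, 164, 164, 163, 163, 163, 160, 158, 218, 237, 237, 235, 209, 179]
[41, 47, 49, 49, 46, 46, 80, 112, 105, 155, 185, 185, 186, 185, 184, 184, 183, 186, 188, 188, 188, 189, 186, 183, 184, 184, 152, 136, 139, 130, 124, 128, 132, 132, 127, 126, 140, 156, 162, 157, 143, 136, 211, 235, 233, 207, 176]
```

The grip is still 56 mm wide, and the side-view profile shows the neck and dark seal exposed below the lifted cap. The nub has moved only a pixel.

```bash
python3 -c "
from bench import bot
print(bot.sign_off())"
```

```text
the job is handed in; nothing more can be done
None
```

I turned the clamp knob until the pointer was on the mark, unscrewed the cap, and handed in holding it level about 2.5 cm above the jar's mouth; the hand-in returned no verdict, and I did not re-check the pointer after the unscrewing.

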